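# Fill the walnut bucket from the covered nut bin with the scoop

### The arm

A 6-joint arm with a two-finger parallel gripper is mounted at the origin on a cart in front of the work surface, level with it; the furniture and walls round the work are solid. World frame = base frame: x ahead of the robot, y to its left, z up, the work surface at z = 0. Lengths are in mm, angles in rad, forces in N, time in s.
With the tool pointing down it reaches from about 375 to 900 mm from the base axis. Payload 3.1 kg.
Tool frame: the origin (TCP) lies on the mounting face of the last link; the fingertips stand 173 mm ahead of it and the grasp point (between the pads) lies 155 mm ahead of it (env.tip_extent is the distance from the TCP to the fingertips, in mm); z points along the fingers, y is the line along which they close (so a half turn about z gives the same grasp; the last joint's range is limited). The gripper opens to 85 mm and grips with 20 to 120 N. Pads are 22 mm wide; open, the fingers measure 114 mm over their backs; the gripper's body (76 mm by 85 mm) begins 54 mm behind the grasp point. The pads swing forward as they close: fully open they stand 13 mm farther back than shut.
Start: joints at [-1.339, 0.527, 1.433, -0, 1.181, -0.178], TCP at [249.609, -572.969, 404.71] pointing down, gripper open.
Joint ranges: [-3.08, 3.08], [-0.75, 2.2], [0.22, 2.44], [-1.43, 4.57], [0, 2.65], [-2.85, 2.85]. Speed limits (rad/s): [2.79, 2.79, 3.14, 3.14, 3.14, 3.14].

### API

Orientations are given as a unit quaternion [w, x, y, z].
In Python, from station import env gives the robot as it stands.
- The arm moves only by the tool move_arm, never from a script. Its argument "steps" is a list that holds one entry, the list of rows, each a list of 7 numbers: the turn, a rotation vector about the world's x, y, z in rad, then the shift along the world's x, y, z in mm, then the opening, from -1 (shut) to 1 (fully open). In form: [[[ax, ay, az, x, y, z, claw], ...]]. A call has exactly 10 rows; each row is the pose to reach, as a shift and turn from the pose commanded when the call began; what a row does not reach only later rows make up. A row lasts 1/8 s, in which the tool goes at most 62.5 mm and 10.7 degrees, less where a joint would pass 70% of its speed; a pose out of reach is approached as far as the arm can. A call with a gripper value outside its range is refused whole. The fingers move at their own pace and stop on an object; "force" is the grip in N (left out, the last holds). Time passes only in rows, so rows that repeat a pose let the fingers close, or fill a call up. It gives the time, the measured TCP pose, the force, the opening and the grip force at its end, in the units of the state.
- env.read_state(): the state, without advancing time (a new reading comes with each control period).
- env.camera(name): name is "scene" or "side" or "wrist"; returns a dict with "frame" (384x512x3 uint8, red, green, blue), "mtx" (3x3 intrinsics, pixels), "R" (3x3) and "t" (3): a world point X has camera coordinates R X + t; the wrist camera has in their place "mount" (4x4, takes a point from camera to tool coordinates, whose origin is the TCP and whose axes are the flange's). Camera axes: x right, y down, z forward; pixel columns grow to the right and rows downward; lengths in mm; the calibration is good to about 2 mm. A picture is of the moment at which its call begins: read the wrist's pose just before it. There is no depth.
- env.sign_off(): hands the job in; it is judged then, once.
The state is a dict: "t": time; "joint_pos": joint angles; "joint_vel": joint speeds; "joint_efforts": joint torques, N m; "position": TCP position; "ee_rot": TCP orientation; "contact_force": force on the tool from outside, world axes, zero at the start; "ft_torque": the same for the moment, N m; "width": finger opening in mm; "grip_force": force on a finger pad.
Only numpy, scipy, OpenCV 4.12 (cv2) and the standard library are available. Lean on these libraries where they do the work, as an engineer would, in place of code of your own. Each camera call takes 0.05 s, during which the arm holds its last target. There are 200 camera calls.

### The job

Clear out the walnut bin: slide its clear cover all the way back, take the steel scoop and with it move all four walnuts from the bin into the empty wooden bucket, lay the scoop flat back in its white rest and slide the cover fully shut. Keep the fingers off the walnuts and spill none; leave the bucket standing where it is and do not disturb the jars.

Things in the scene. Friction and masses are not known exactly. Their poses are not given: they have to be found in the camera images.
- nut_bin: Fixed pale wooden bin, walls 56 mm high. Origin: underside, below the middle of the walnut well. +x: away from the robot, the way the cover opens; y: along the well. Well inside: 108 mm (x) by 230 mm (y), floor at z = 8 mm, walls 9 mm; bay of paper bags behind it. Turned by up to 0.15 rad. Four walnuts start in the well's negative-y half, the other half is empty.
- cover (a joint): Sliding clear cover of the bin, m: 0 = fully shut over the well, 0.118 = all the way back over the bag bay; slides along the bin's +x with about 1.5 N friction and stays where it is left. Panel 122 mm (x) by 262 mm, its top 62 mm above the counter. It may start up to 0.015 open.
- cover_bar (a point): Centre of the cover's black pull bar: 80 mm long along the bin's y, 14 mm wide, 14 mm high, standing on two posts on the cover, its top 96 mm above the counter. It moves with the cover and is at x = -38 mm in the bin's frame when shut.
- scoop: Loose steel scoop, 0.14 kg, 214 mm long: open trough 101 mm long, 92 mm wide, 46 mm high at the back, sides sloping down to a thin flat lip, raised black handle behind. Origin: under the trough's middle. +x = towards the lip (lip at x = 50 mm, back wall outside at -51 mm), z up. Lies flat on its underside; starts in its rest.
- scoop_grip (a point): Point to grip on the scoop's handle: x = -100 mm, y = 0, z = 84 mm in the scoop's frame. The handle is a rounded bar along the scoop's x (x = -72 to -164 mm), 24 mm wide (in y) and 20 mm high.
- scoop_lip (a point): Middle of the scoop's front lip, at its underside: x = 50 mm, y = 0, z = 0 in the scoop's frame.
- scoop_bowl (a point): Middle of the scoop's trough: x = -2 mm, z = 22 mm in the scoop's frame.
- scoop_rest: Fixed white rectangular dish in which the scoop's trough lies, handle hanging out over one end: 136 mm (its x) by 108 mm, rim 12 mm high, inside 128 x 100 mm, floor at z = 5 mm. Origin: centre of its underside. The scoop at rest has its origin above this origin and its +x along the dish's +x.
- bucket: Loose empty wooden stave bucket, 0.34 kg: about 196 mm across the rim, 93 mm high, opening about 165 mm across, inner floor at z = 35 mm. Origin: centre of its underside.
- walnut_0: Brown walnut in its shell, about 38 mm thick and 40 mm long, 16 g; origin at its centre. It rolls easily, off anything tilted by more than a few degrees.
- walnut_1: Brown walnut in its shell, about 38 mm thick and 40 mm long, 16 g; origin at its centre. It rolls easily, off anything tilted by more than a few degrees.
- walnut_2: Brown walnut in its shell, about 38 mm thick and 40 mm long, 16 g; origin at its centre. It rolls easily, off anything tilted by more than a few degrees.
- walnut_3: Brown walnut in its shell, about 38 mm thick and 40 mm long, 16 g; origin at its centre. It rolls easily, off anything tilted by more than a few degrees.
- jam_jar: Loose jam jar with black lid, 63 mm across, 85 mm high, left front; leave it. Origin: centre of its underside.
- honey_jar: Loose honey jar with red lid, 52 mm across, 74 mm high, left front; leave it. Origin: centre of its underside.

How it is judged:
By the outcome, as a careful person would: the job done as asked, in the order asked, and still so for the second after the job is handed in, with the robot touching nothing.
It also fails if it takes over 72 s, if anything falls off the work surface, if the arm or the gripper's body presses on something with over 40 N, if the wrist force passes 120 N, or if a joint passes its speed limit or range.

## Working session

There is one attempt and no reset: what is moved stays moved. The work goes in short steps, Python scripts to look and compute and a tool call to move; the robot and the scene stay as the last step left them, time stands still between calls to the robot, and variables do not carry over. Pictures are saved under pics/ and viewed, at most 10 in all, crops included, and the job is handed in when it is done.

Besides the shell and the picture viewer there is one more tool, called by a JSON object that holds its "api" and its "payload", one argument or row to a line. move_arm: Moves the arm, as the interface text tells. Its arguments: {"type":"object","properties":{"steps":{"type":"array"},"force":{"type":"number"}},"required":["steps"]}

```bash
mkdir -p pics; ls; python3 - <<'E'
from station import env
import cv2,numpy as np
s=env.read_state();print(s)
for n in ["scene","side","wrist"]:
    c=env.camera(n);cv2.imwrite(f"pics/{n}0.png",c["frame"][:,:,::-1])
    np.savez(f"pics/{n}0.npz",**{k:v for k,v in c.items()})
    print(n,{k:np.round(v,3).tolist() for k,v in c.items() if k!="frame"})
E
```

```text
pics
{'t': 0.0, 'joint_pos': array([-1.33850790e+00,  5.28470016e-01,  1.43389172e+00,  4.59315753e-06,
        1.18141172e+00, -1.78526832e-01]), 'joint_vel': array([ 0.00134632,  0.00045212, -0.00144866, -0.00111751,  0.00097055,
       -0.00033294]), 'joint_efforts': array([-1.47523201e-04, -4.42351913e+01, -1.78025579e+01, -2.49534687e-04,
        8.47206888e-03,  1.40788902e-05]), 'position': array([ 249.53022581, -572.65396111,  403.73421658]), 'ee_rot': array([-1.09006331e-03,  9.78977520e-01,  2.03965258e-01, -2.71843488e-05]), 'contact_force': array([0.65840165, 0.61247077, 0.61940811]), 'ft_torque': array([-0.01370819,  0.01711298, -0.03744957]), 'grip_force': 0.0, 'width': 85.44127212634034}
scene {'mtx': [[477.794, 0.0, 254.572], [0.0, 477.794, 204.393], [0.0, 0.0, 1.0]], 'R': [[0.52, -0.854, 0.001], [-0.595, -0.363, -0.717], [0.613, 0.372, -0.697]], 't': [-247.16, 383.195, 1399.384]}
side {'mtx': [[484.588, 0.0, 251.505], [0.0, 484.588, 189.637], [0.0, 0.0, 1.0]], 'R': [[-0.963, -0.268, -0.004], [-0.114, 0.423, -0.899], [0.243, -0.866, -0.438]], 't': [542.558, 129.447, 1346.56]}
wrist {'mtx': [[269.819, 0.0, 252.316], [0.0, 269.819, 187.693], [0.0, 0.0, 1.0]], 'mount': [[-0.0, -0.946, -0.324, 84.062], [1.0, -0.0, -0.0, 0.822], [-0.0, -0.324, 0.946, 30.96], [0.0, 0.0, 0.0, 1.0]]}
```

View pics/scene0.png

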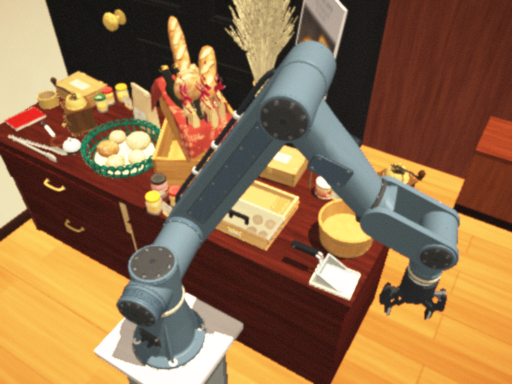

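View pics/side0.png

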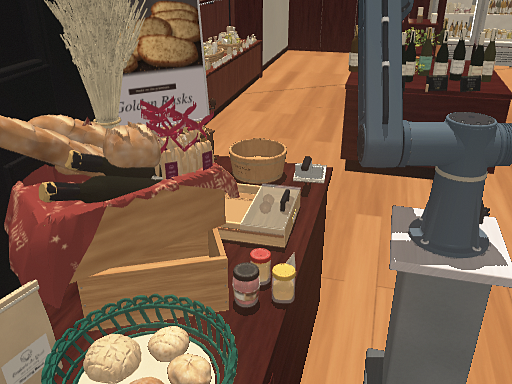

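The scene view shows the bin at about (258,212), the bucket at (344,228), and the scoop rest at (335,276) with its handle tip at (295,245). The side view shows the jars at (245-285,280) and the pull bar at (285,200). I'll convert these roughly and then get a wrist overview.

```bash
cat > h.py <<'E'
import numpy as np,cv2
from scipy.spatial.transform import Rotation as Ro
def cam(c,pos=None,q=None):
    """returns K, R, t world->cam"""
    K=np.array(c["mtx"])
    if "R" in c: return K,np.array(c["R"]),np.array(c["t"])
    M=np.array(c["mount"]);T=np.eye(4);T[:3,:3]=Ro.from_quat(np.roll(q,-1)).as_matrix();T[:3,3]=pos
    W=np.linalg.inv(T@M);return K,W[:3,:3],W[:3,3]
def unproj(C,uv,z):
    K,R,t=C;d=R.T@np.linalg.inv(K)@[uv[0],uv[1],1];o=-R.T@t
    return o+d*(z-o[2])/d[2]
def proj(C,X):
    K,R,t=C;p=(np.atleast_2d(X)@R.T+t)@K.T;return p[:,:2]/p[:,2:]
E
python3 - <<'E'
from h import *
S=cam(np.load("pics/scene0.npz"));D=cam(np.load("pics/side0.npz"))
for n,C,uv,z in [("bucket",S,(344,222),93),("bucket side",D,(257,147),93),("rest",S,(335,278),12),("rest side",D,(309,172),12),("handletip",S,(295,245),90),("handle side",D,(306,161),90),("bar S",S,(240,216),90),("bar D",D,(286,201),90),("binfront corner S",S,(262,246),62),("jam lid",D,(245,270),85),("honey",D,(260,254),74),("yellow",D,(284,270),80)]:
    print(n,unproj(C,uv,z).round(0))
E
```

```text
bucket [ 600. -275.   93.]
bucket side [ 625. -297.   93.]
rest [ 432. -328.   12.]
rest side [ 438. -311.   12.]
handletip [ 427. -181.   90.]
handle side [ 437. -222.   90.]
bar S [445.  39.  90.]
bar D [441.  78.  90.]
binfront corner S [389. -81.  62.]
jam lid [462. 415.  85.]
honey [450. 329.  74.]
yellow [381. 386.  80.]
```

```bash
python3 - <<'E'
import cv2,numpy as np
a=cv2.imread("pics/scene0.png")[165:305,205:385];b=cv2.imread("pics/side0.png")[130:250,205:335]
a=cv2.resize(a,None,fx=2.4,fy=2.4,interpolation=2);b=cv2.resize(b,None,fx=2.8,fy=2.8,interpolation=2)
o=np.zeros((340,800,3),np.uint8);o[:a.shape[0],:a.shape[1]]=a;o[:b.shape[0],434:434+b.shape[1]]=b
cv2.imwrite("pics/c1.png",o)
E
```

```text
(no output)
```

View pics/c1.png

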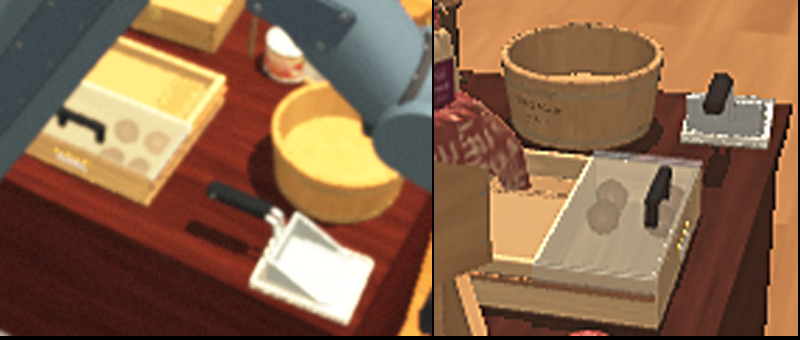

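Crop: the scoop's handle points to +y and its lip to -y. The walnuts are under the right half of the cover and the bucket is beyond the rest. Next I'll move to a wrist overview with the fingers closing along world x.

{"api": "move_arm", "payload": {
  "steps": [
    [[0,0,1.16,230,550,50,1],[0,0,1.16,230,550,50,1],[0,0,1.16,230,550,50,1],[0,0,1.16,230,550,50,1],[0,0,1.16,230,550,50,1],[0,0,1.16,230,550,50,1],[0,0,1.16,230,550,50,1],[0,0,1.16,230,550,50,1],[0,0,1.16,230,550,50,1],[0,0,1.16,230,550,50,1]]
  ]
}}

```text
t: 1.4
position: [480.0, -20.2, 454.9]
ee_rot: [0.0, 0.706, 0.708, 0.0]
contact_force: [0.6, -0.4, 0.7]
width: 85.6
grip_force: 0.0
```

```bash
cat > snap.py <<'E'
import sys
from h import *
from station import env
def snap(name,n="wrist"):
    s=env.read_state();c=env.camera(n);cv2.imwrite(f"pics/{name}.png",cv2.resize(c["frame"][:,:,::-1],(800,600),interpolation=2))
    np.savez(f"pics/{name}.npz",pos=s["position"],q=s["ee_rot"],**c);print(s["t"],s["position"].round(1),s["ee_rot"].round(4),s["width"],s["contact_force"].round(1))
def load(name):
    c=dict(np.load(f"pics/{name}.npz"));return cam(c,c["pos"],c["q"])
if __name__=="__main__": snap(*sys.argv[1:])
E
python3 snap.py w1
```

```text
1.4 [480.  -20.2 454.9] [0.000e+00 7.061e-01 7.081e-01 2.000e-04] 85.56978455453134 [ 0.6 -0.4  0.7]
```

View pics/w1.png

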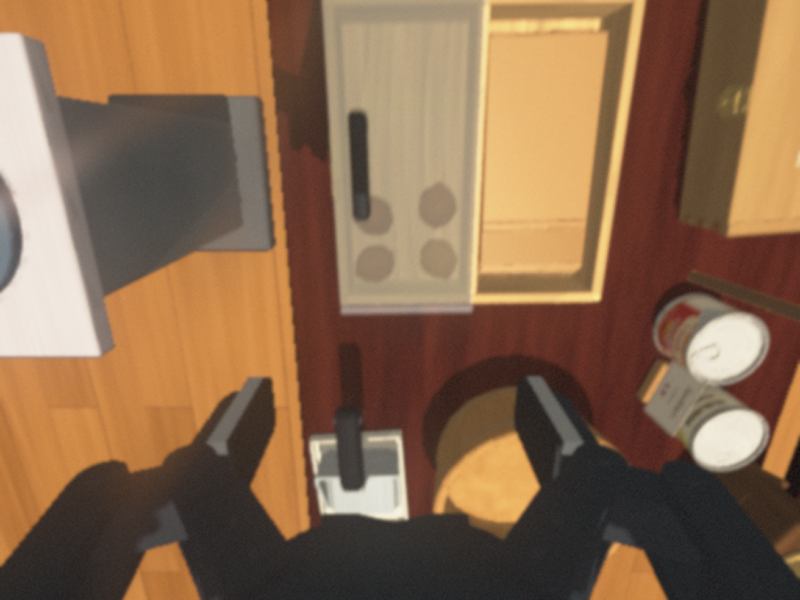

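The wrist view shows the bar from (358,113) to (362,218), and nuts at (375,215), (438,204), (375,263) and (438,258). The scoop handle runs (347,410)-(351,488) and the rest's rim corners are (310,435)/(403,431). The bin's right wall runs (643,0)-(601,300).

```bash
python3 - <<'E'
from snap import *
C=load("w1");k=.64
for n,uv,z in [("bar +y",(358,113),96),("bar -y",(362,218),96),("cover -y left",(342,307),62),("cover -y right",(472,307),62),("cover +y left",(325,0),62),("coverR up",(483,10),62),("binR up",(645,5),56),("binR low",(602,299),56),
 ("n0",(375,215),28),("n1",(438,204),28),("n2",(375,263),28),("n3",(438,258),28),("handle near",(347,410),94),("handle far",(351,488),94),("rest TL",(310,435),12),("rest TR",(403,431),12),("rest BL",(318,517),12),("rest BR",(409,517),12),("bucket left",(434,500),93)]:
    print(n,unproj(C,np.array(uv)*k,z).round(1))
E
```

```text
bar +y [454.7  87.2  96. ]
bar -y [455.9  12.2  96. ]
cover -y left [433.1 -74.4  62. ]
cover -y right [552.4 -74.1  62. ]
cover +y left [429.7 166.1  62. ]
coverR up [546.  160.1  62. ]
binR up [668.  165.2  56. ]
binR low [673.6 -68.2  56. ]
n0 [462.9   4.5  28. ]
n1 [521.4  14.8  28. ]
n2 [462.4 -41.7  28. ]
n3 [523.2 -36.5  28. ]
handle near [ 438.1 -162.9   94. ]
handle far [ 439.1 -252.3   94. ]
rest TL [ 383.2 -253.1   12. ]
rest TR [ 491.7 -247.2   12. ]
rest BL [ 385.7 -376.5   12. ]
rest BR [ 500.4 -376.2   12. ]
bucket left [ 521.2 -268.    93. ]
```

{"api": "move_arm", "payload": {
  "steps": [
    [[0,0,0.017,-25,70,-100,1],[0,0,0.017,-25,70,-100,1],[0,0,0.017,-25,70,-207,1],[0,0,0.017,-25,70,-207,1],[0,0,0.017,-25,70,-207,1],[0,0,0.017,-25,70,-207,-1],[0,0,0.017,-25,70,-207,-1],[0,0,0.017,-25,70,-207,-1],[0,0,0.017,-25,70,-207,-1],[0,0,0.017,-25,70,-207,-1]]
  ],
  "force": 25
}}

```text
t: 2.7
position: [454.6, 47.0, 248.8]
ee_rot: [0.001, 0.701, 0.713, 0.0]
contact_force: [-1.9, -0.6, 8.2]
width: 13.7
grip_force: 27.0
```

{"api": "move_arm", "payload": {
  "steps": [
    [[0,0,0,10,0,1,-1],[0,0,0,22,0,1,-1],[0,0,0,34,0.5,1,-1],[0,0,0,46,0.7,1,-1],[0,0,0,58,1,1,-1],[0,0,0,70,1,1,-1],[0,0,0,82,1.4,1,-1],[0,0,0,94,1.6,1,-1],[0,0,0,100,1.7,1,-1],[0,0,0,100,1.7,1,-1]]
  ]
}}

```text
t: 3.95
position: [555.8, 48.8, 248.8]
ee_rot: [0.001, 0.701, 0.713, 0.001]
contact_force: [2.3, 2.4, 2.5]
width: 13.1
grip_force: 26.3
```

```bash
python3 snap.py w2
```

```text
3.95 [555.8  48.8 248.8] [0.0012 0.7011 0.713  0.0012] 13.068243502917264 [2.3 2.4 2.5]
```

View pics/w2.png

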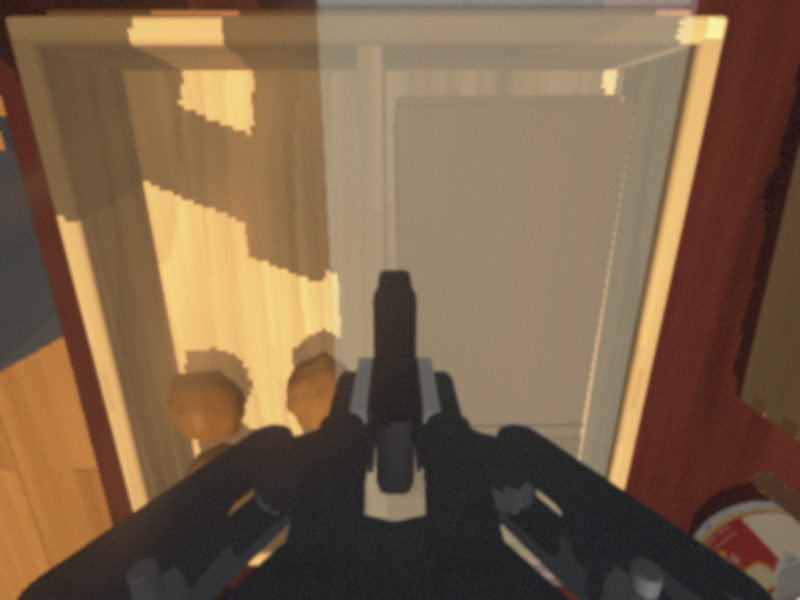

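The cover is nearly open, with its left edge from (318,0) to about (340,330). The bin's outer corners are (8,18) and (727,17); the left outer edge runs to (130,515) and the divider is at (370,45).

```bash
python3 - <<'E'
from snap import *
C=load("w2");k=.64
for n,uv,z in [("TL",(8,18),56),("TR",(727,17),56),("L low",(128,505),56),("L mid",(68,265),56),("R low",(629,480),56),("R mid",(678,250),56),("L in low",(145,480),56),("L in up",(62,220),56),("cover L top",(318,12),62),("cover L low",(338,330),62),("div L",(358,45),56),("div R",(383,45),56),("bar far",(394,274),96),("floor TL",(122,70),8),("floor L mid",(172,340),8),("n0",(207,405),28)]:
    print(n,unproj(C,np.array(uv)*k,z).round(1))
E
```

```text
TL [427.5 170.6  56. ]
TR [665.8 175.   56. ]
L low [428.6 -35.1  56. ]
L mid [427.6  86.1  56. ]
R low [670.9 -16.5  56. ]
R mid [668.  96.  56.]
L in low [439.5 -19.7  56. ]
L in up [429.4 103.9  56. ]
cover L top [531.  172.5  62. ]
cover L low [534.4  62.4  62. ]
div L [543.2 164.7  56. ]
div R [551.6 164.9  56. ]
bar far [556.4  96.1  96. ]
floor TL [434.5 162.9   8. ]
floor L mid [436.4  31.    8. ]
n0 [460.3   3.5  28. ]
```

{"api": "move_arm", "payload": {
  "steps": [
    [[0,0,0,4,0,0,-1],[0,0,0,8,0,0,-1],[0,0,0,11,0,0,-1],[0,0,0,13,0,0,-1],[0,0,0,14,0,0,-1],[0,0,0,15,0,0,-1],[0,0,0,16,0,0,-1],[0,0,0,16,0,0,-1],[0,0,0,16,0,0,-1],[0,0,0,16,0,0,-1]]
  ]
}}

```text
t: 5.25
position: [569.8, 49.0, 248.9]
ee_rot: [-0.001, 0.701, 0.713, -0.001]
contact_force: [-2.3, 2.2, 5.5]
width: 13.1
grip_force: 26.7
```

{"api": "move_arm", "payload": {
  "steps": [
    [[0,0,0,1,0,0,-1],[0,0,0,2,0,0,-1],[0,0,0,3,0,0,-1],[0,0,0,3,0,0,-1],[0,0,0,3,0,0,-1],[0,0,0,3,0,0,-1],[0,0,0,3,0,0,-1],[0,0,0,3,0,0,-1],[0,0,0,3,0,0,-1],[0,0,0,3,0,0,-1]]
  ]
}}

```text
t: 6.5
position: [570.9, 49.0, 248.8]
ee_rot: [-0.003, 0.701, 0.713, -0.003]
contact_force: [-8.0, 1.9, 9.9]
width: 13.4
grip_force: 27.3
```

{"api": "move_arm", "payload": {
  "steps": [
    [[0,0,0,-3,0,0,1],[0,0,0,-3,0,0,1],[0,0,0,-3,0,0,1],[0,0,0,-3,0,60,1],[0,0,0,-60,-60,110,1],[0,0,0,-134,-160,150,1],[0,0,0,-134,-160,150,1],[0,0,0,-134,-160,150,1],[0,0,0,-134,-160,150,1],[0,0,0,-134,-160,150,1]]
  ]
}}

```text
t: 7.75
position: [439.9, -111.2, 398.6]
ee_rot: [0.0, 0.701, 0.713, 0.0]
contact_force: [0.3, -0.5, 0.3]
width: 85.4
grip_force: 0.0
```

```bash
python3 snap.py w3; python3 snap.py s3 scene; python3 snap.py d3 side; python3 - <<'E'
import cv2,numpy as np
a=cv2.imread("pics/w3.png");b=cv2.imread("pics/s3.png")[240:460,300:630];c=cv2.imread("pics/d3.png")[190:400,300:540]
o=np.zeros((600,800,3),np.uint8)
o[:375,:500]=cv2.resize(a[100:,100:700],None,fx=.75,fy=.75)[:375,:450] if 0 else cv2.resize(a,(500,375))
o[378:598,:330]=b;o[378:588,340:580]=c
cv2.imwrite("pics/c3.png",o)
E
```

```text
7.75 [ 439.9 -111.2  398.6] [1.000e-04 7.013e-01 7.129e-01 2.000e-04] 85.41618380647739 [ 0.3 -0.5  0.3]
7.8 [ 440.  -110.8  398.3] [-2.000e-04  7.009e-01  7.133e-01  1.000e-04] 85.47652617945185 [0.8 0.  0.2]
7.85 [ 440.1 -110.6  398.2] [-4.000e-04  7.006e-01  7.135e-01  0.000e+00] 85.6452210025242 [ 0.   0.2 -0.2]
```

View pics/c3.png

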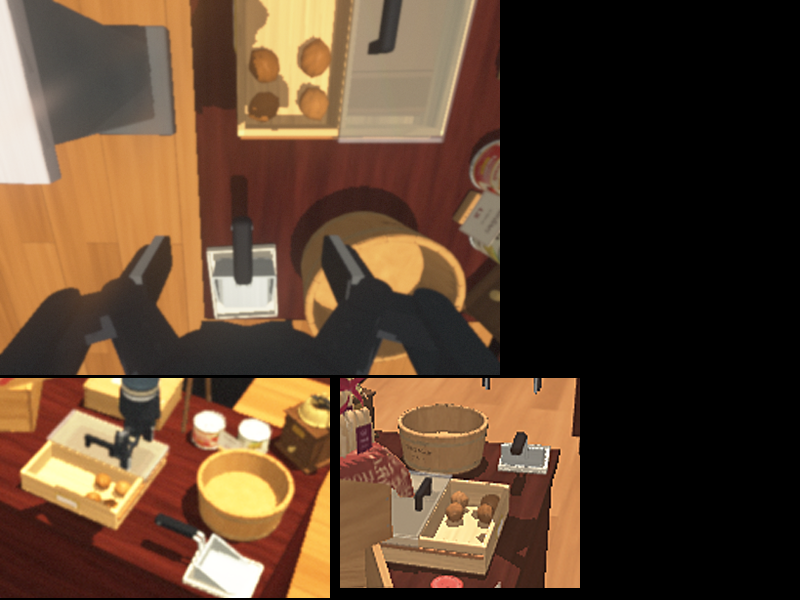

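The cover is open with four nuts in the well: (265,65), (315,57), (263,107) and (314,102). The scoop handle runs (242,220)-(243,282) in the wrist part. The bucket rim spans 197-293 in the scene part and 399-488 in the side part.

```bash
python3 - <<'E'
from snap import *
from scipy.optimize import least_squares
C=load("w3");k=1.024
for n,uv,z in [("h near",(242,220),99),("h far",(244,282),99),("rest TL",(207,246),12),("rest TR",(276,244),12),("rest BL",(216,318),12),("rest BR",(278,316),12),
 ("n",(265,65),28),("n",(315,57),28),("n",(263,107),28),("n",(314,102),28),("well -y in",(290,128),56),("bin -y outL",(239,137),56),("bin -y out R",(443,140),56),("divL low",(337,130),56),("outL",(236,20),56)]:
    print(n,unproj(C,np.array(uv)*k,z).round(1))
S=load("s3");D=load("d3");a=np.linspace(0,6.283,180)
def ext(c,C):
    p=proj(C,np.c_[c[0]+98*np.cos(a),c[1]+98*np.sin(a),93+0*a]);return np.array([p[:,0].min(),p[:,0].max(),p[:,1].min()])
for c in [(S,lambda u,v:((300+u)/1.5625,(v-138)/1.5625),197,293,450),(D,lambda u,v:((u-40)/1.5625,(v-188)/1.5625),399,488,404)]:
    m=np.array([c[1](c[2],0)[0],c[1](c[3],0)[0],c[1](0,c[4])[1]])
    r=least_squares(lambda x:ext(x,c[0])-m,[610,-285]);print(r.x,r.fun)
E
```

```text
h near [ 436.8 -164.    99. ]
h far [ 440.1 -249.    99. ]
rest TL [ 382.  -253.6   12. ]
rest TR [ 488.9 -248.3   12. ]
rest BL [ 393.  -396.6   12. ]
rest BR [ 499.8 -390.5   12. ]
n [461.    3.6  28. ]
n [519.2  13.2  28. ]
n [460.4 -44.1  28. ]
n [523.  -37.1  28. ]
well -y in [491.  -65.8  56. ]
bin -y outL [431.6 -77.2  56. ]
bin -y out R [673.  -76.9  56. ]
divL low [546.1 -67.2  56. ]
outL [427.7  43.   56. ]
[ 616.91625563 -284.14041592] [ 1.27427491 -1.26061161  0.16976793]
[ 618.57965567 -288.96370878] [ 0.60814443 -0.6060351   0.19300797]
```

{"api": "move_arm", "payload": {
  "steps": [
    [[0,0,0.03,-2,-60,-40,1],[0,0,0.03,-2,-110,-70,1],[0,0,0.03,-2,-110,-115,1],[0,0,0.03,-2,-110,-154,1],[0,0,0.03,-2,-110,-154,1],[0,0,0.03,-2,-110,-154,-1],[0,0,0.03,-2,-110,-154,-1],[0,0,0.03,-2,-110,-154,-1],[0,0,0.03,-2,-110,-154,-1],[0,0,0.03,-2,-110,-154,-1]]
  ],
  "force": 100
}}

```text
t: 9.15
position: [437.6, -221.3, 245.9]
ee_rot: [0.001, 0.69, 0.724, 0.0]
contact_force: [-1.3, 0.9, 7.0]
width: 22.2
grip_force: 97.7
```

{"api": "move_arm", "payload": {
  "steps": [
    [[0,0,0,0,0,35,-1],[0,0,0,0,0,85,-1],[0,0,-0.03,8,55,85,-1],[0,0,-0.03,16,115,85,-1],[0,0,-0.03,24,175,85,-1],[0,0,-0.03,32,235,85,-1],[0,0,-0.03,40,295,85,-1],[0,0,-0.03,46,355,85,-1],[0,0,-0.03,50,400,85,-1],[0,0,-0.03,50,425,85,-1]]
  ]
}}

```text
t: 10.4
position: [487.3, 206.2, 329.9]
ee_rot: [0.0, 0.7, 0.714, 0.0]
contact_force: [0.6, 0.4, -0.9]
width: 21.7
grip_force: 98.1
```

```bash
python3 snap.py w4; python3 snap.py s4 scene; python3 snap.py d4 side; cat > comp.py <<'E'
import cv2,numpy as np,sys
n=sys.argv[1]
a=cv2.imread(f"pics/w{n}.png");b=cv2.imread(f"pics/s{n}.png")[230:460,290:680];c=cv2.imread(f"pics/d{n}.png")[150:400,270:560]
o=np.zeros((600,800,3),np.uint8)
o[:345,:460]=cv2.resize(a,(460,345));o[348:578,:390]=b;o[348:598,400:690]=c
cv2.imwrite(f"pics/c{n}.png",o)
E
python3 comp.py 4
```

```text
10.4 [487.3 206.2 329.9] [0.000e+00 7.002e-01 7.140e-01 5.000e-04] 21.650202296182904 [ 0.6  0.4 -0.9]
10.45 [487.1 207.8 329.9] [-5.000e-04  7.001e-01  7.140e-01  1.400e-03] 22.197280758642382 [ 0.2  1.8 -0.8]
10.5 [487.1 206.1 329.8] [-1.000e-04  6.998e-01  7.144e-01  5.000e-04] 22.10941379160171 [-0.7  0.1 -0.6]
```

View pics/c4.png

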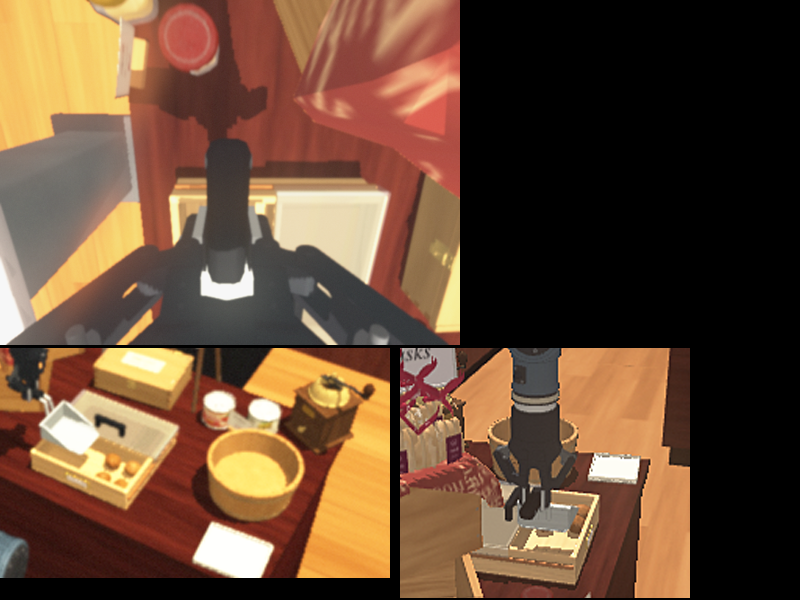

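```bash
python3 - <<'E'
from snap import *
S=load("s4");D=load("d4")
P=np.array([[490,56,89],[444,55,89],[536,57,89],[488,155,89],[491,49,8]],float)
print((proj(S,P)*1.5625-[290,230]+[0,348]).round(1).tolist());print((proj(D,P)*1.5625-[270,150]+[400,348]).round(1).tolist())
a=cv2.imread("pics/s4.png")[350:500,300:440] if 0 else cv2.resize(env.camera("scene")["frame"][:,:,::-1][175:235,200:290],None,fx=8,fy=8,interpolation=2)
Q=proj(S,P)
for q in Q: cv2.circle(a,tuple(int(x) for x in (q-[200,175])*8),3,(255,0,0),-1)
cv2.imwrite("pics/z4.png",a)
E
```

```text
[[89.7, 440.7], [78.8, 453.5], [100.2, 428.4], [52.3, 425.3], [93.0, 466.7]]
[[553.2, 503.9], [578.1, 506.7], [528.7, 501.2], [540.8, 529.3], [553.0, 540.8]]
```

View pics/z4.png

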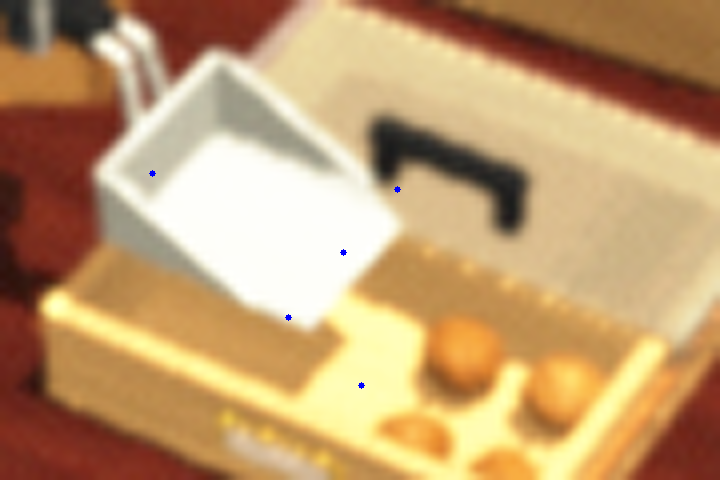

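The lip corners are at (310,327)/(402,228) and the back-top corners at (220,52)/(100,172) in the zoom, so the lip is slightly lower than predicted. I'll fit for droop.

```bash
python3 - <<'E'
from snap import *
from scipy.optimize import least_squares
S=load("s4");g=np.array([487.1,206.1,329.9-155])
m=np.array([[356,277],[160,112]])/8+[200,175]
# scoop pts rel grip in (fwd,up): lip mid, back top mid
P=np.array([[150,-84],[49,-38]])
def f(v):
    th,df=v;c,s=np.cos(th),np.sin(th);F=P[:,0]+df;U=P[:,1]
    fwd=c*F+s*U;up=-s*F+c*U
    X=np.c_[g[0]+.018*fwd,g[1]-fwd,g[2]+up];return (proj(S,X)-m).ravel()
r=least_squares(f,[0,0]);print(r.x,r.fun)
print(f([0,0]))
E
```

```text
[ 0.09195175 13.75394288] [-0.20656223  0.08281634  0.35625992 -0.38750841]
[-1.58729397 -3.4687554  -2.13222508 -2.55756913]
```

{"api": "move_arm", "payload": {
  "steps": [
    [[0,0,0,3,2,-15,-1],[0,0,0,3,2,-30,-1],[0,0,0,3,2,-45,-1],[0,0,0,3,2,-57,-1],[0,0,0,3,2,-64,-1],[0,0,0,3,2,-70,-1],[0,0,0,3,2,-74,-1],[0,0,0,3,2,-77,-1],[0,0,0,3,2,-78,-1],[0,0,0,3,2,-78,-1]]
  ]
}}

```text
t: 11.85
position: [490.6, 205.8, 251.8]
ee_rot: [0.0, 0.701, 0.713, 0.0]
contact_force: [-0.2, 0.4, -1.3]
width: 22.4
grip_force: 98.1
```

{"api": "move_arm", "payload": {
  "steps": [
    [[0,0,0,0,0,-1,-1],[0,0,0,0,0,-2,-1],[0,0,0,0,0,-3,-1],[0,0,0,0,0,-4,-1],[0,0,0,0,0,-4,-1],[0,0,0,0,0,-4,-1],[0,0,0,0,0,-4,-1],[0,0,0,0,0,-4,-1],[0,0,0,0,0,-4,-1],[0,0,0,0,0,-4,-1]]
  ]
}}

```text
t: 13.1
position: [490.5, 206.4, 249.7]
ee_rot: [0.0, 0.701, 0.713, 0.001]
contact_force: [-3.6, 4.4, 13.4]
width: 22.2
grip_force: 100.2
```

```bash
python3 - <<'E'
from station import env
import cv2
print({k:v.round(2) for k,v in env.read_state().items() if k in("position","contact_force","ft_torque")})
a=cv2.resize(env.camera("scene")["frame"][:,:,::-1][180:245,200:290],None,fx=8,fy=8,interpolation=2);cv2.imwrite("pics/z5.png",a)
E
```

```text
{'position': array([490.53, 206.42, 249.71]), 'contact_force': array([-3.6 ,  4.39, 13.39]), 'ft_torque': array([ 0.08,  0.53, -0.07])}
```

View pics/z5.png

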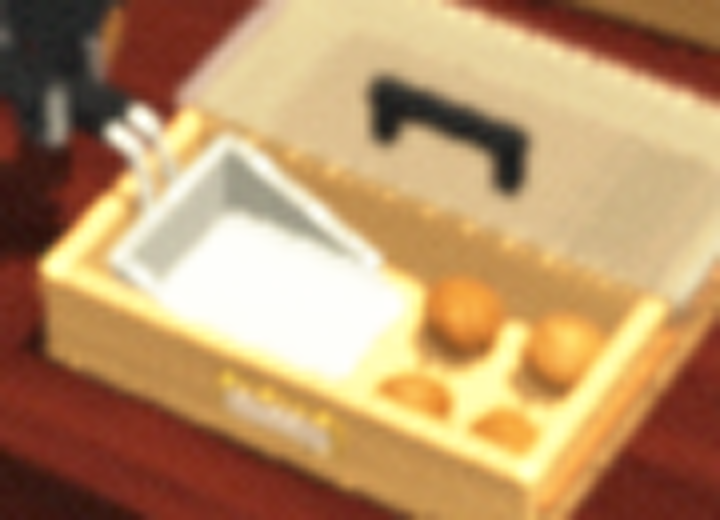

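The scoop lies flat on the well floor. I'll ease the downward press and push slowly towards the nuts.

{"api": "move_arm", "payload": {
  "steps": [
    [[0,0,0,0,0,1.5,-1],[0,0,0,0,-8,1.5,-1],[0,0,0,0,-18,1.5,-1],[0,0,0,0,-28,1.5,-1],[0,0,0,0,-38,1.5,-1],[0,0,0,0.5,-48,1.5,-1],[0,0,0,0.5,-58,1.5,-1],[0,0,0,1,-68,1.5,-1],[0,0,0,1,-78,1.5,-1],[0,0,0,1,-86,1.5,-1]]
  ]
}}

```text
t: 14.4
position: [492.4, 120.0, 250.3]
ee_rot: [0.001, 0.702, 0.713, 0.002]
contact_force: [0.4, 5.1, 8.0]
width: 22.7
grip_force: 99.5
```

```bash
cat > nuts.py <<'E'
from snap import *
def nuts(cn="scene",z=30,box=(380,720,-400,180)):
    C=cam(env.camera(cn)) if 0 else None
    c=env.camera(cn);C=cam(c);h=cv2.cvtColor(c["frame"],cv2.COLOR_RGB2HSV)
    m=((h[...,0]>6)&(h[...,0]<17)&(h[...,1]>150)&(h[...,2]>110)).astype(np.uint8)
    n,l,st,ce=cv2.connectedComponentsWithStats(m)
    for i in range(1,n):
        X=unproj(C,ce[i],z)
        if st[i,4]>12 and box[0]<X[0]<box[1] and box[2]<X[1]<box[3]: print(cn,st[i].tolist(),ce[i].round(1),X.round())
if __name__=="__main__":
    s=env.read_state();print(s["position"].round(1),s["contact_force"].round(1));nuts("scene");nuts("side")
E
python3 nuts.py
```

```text
[492.4 120.  250.3] [0.4 5.1 8. ]
scene [317, 199, 65, 59, 887] [345.7 241.5] [ 578. -299.   30.]
scene [206, 202, 94, 50, 288] [265.6 231. ] [479. -43.  30.]
scene [322, 210, 5, 11, 31] [323.9 214.8] [ 655. -181.   30.]
scene [252, 217, 24, 18, 154] [261.9 225.4] [495. -18.  30.]
side [296, 160, 31, 5, 41] [310.7 162.5] [ 440. -355.   30.]
side [275, 195, 13, 13, 69] [281.6 202.2] [475. -24.  30.]
side [287, 195, 7, 6, 23] [290.2 197.7] [456. -61.  30.]
```

{"api": "move_arm", "payload": {
  "steps": [
    [[0,0,0,0,-4,0,-1],[0,0,0,0,-8,0,-1],[0,0,0,0,-12,0,-1],[0,0,0,0,-16,0,-1],[0,0,0,0,-20,0,-1],[0,0,0,0,-23,0,-1],[0,0,0,0,-26,0,-1],[0,0,0,0,-29,0,-1],[0,0,0,0,-30,0,-1],[0,0,0,0,-30,0,-1]]
  ]
}}

```text
t: 15.75
position: [492.1, 91.5, 250.3]
ee_rot: [-0.0, 0.702, 0.712, 0.003]
contact_force: [0.6, 14.2, 8.3]
width: 22.3
grip_force: 99.4
```

```bash
python3 - <<'E'
from snap import *
s=env.read_state();print(s["position"].round(1),s["contact_force"].round(1),s["ft_torque"].round(2))
a=cv2.resize(env.camera("scene")["frame"][:,:,::-1][185:250,205:295],None,fx=4.4,fy=4.4,interpolation=2)
b=cv2.resize(env.camera("side")["frame"][:,:,::-1][165:235,230:320],None,fx=4.4,fy=4.4,interpolation=2)
o=np.zeros((310,800,3),np.uint8);o[:a.shape[0],:a.shape[1]]=a;o[:b.shape[0],400:400+b.shape[1]]=b;cv2.imwrite("pics/z6.png",o)
E
```

```text
[492.1  91.5 250.3] [ 0.6 14.2  8.3] [1.9  0.03 0.17]
```

{"api": "move_arm", "payload": {
  "steps": [
    [[0,0,0,0,-1,0,-1],[0,0,0,0,-2,0,-1],[0,0,0,0,-3,0,-1],[0,0,0,0,-4,0,-1],[0,0,0,0,-4,0,-1],[0,0,0,0,-4,0,-1],[0,0,0,0,-4,0,-1],[0,0,0,0,-4,0,-1],[0,0,0,0,-4,0,-1],[0,0,0,0,-4,0,-1]]
  ]
}}

```text
t: 17.1
position: [491.8, 90.0, 251.1]
ee_rot: [-0.001, 0.702, 0.712, 0.004]
contact_force: [-0.1, 28.1, 15.5]
width: 22.1
grip_force: 100.3
```

```bash
python3 - <<'E'
from snap import *
s=env.read_state();print(s["position"].round(1),s["contact_force"].round(1),s["ft_torque"].round(2))
a=cv2.resize(env.camera("scene")["frame"][:,:,::-1][185:250,205:295],None,fx=4.4,fy=4.4,interpolation=2)
b=cv2.resize(env.camera("side")["frame"][:,:,::-1][165:235,230:320],None,fx=4.4,fy=4.4,interpolation=2)
o=np.zeros((310,800,3),np.uint8);o[:a.shape[0],:a.shape[1]]=a;o[:b.shape[0],400:400+b.shape[1]]=b;cv2.imwrite("pics/z6.png",o)
E
```

```text
[491.8  90.  251.1] [-0.1 28.1 15.5] [4.18 0.16 0.28]
```

The force rise shows that the lip is at the end wall. Next I'll tilt the scoop back about its rear edge so the nuts roll in.

{"api": "move_arm", "payload": {
  "steps": [
    [[-0.02,0,0,0,5,0,-1],[-0.04,0,0,0,11,-1,-1],[-0.06,0,0,0,16,-2,-1],[-0.08,0,0,0,21,-3.5,-1],[-0.1,0,0,0,26,-5,-1],[-0.12,0,0,0,30.5,-6.7,-1],[-0.14,0,0,0,35,-8.5,-1],[-0.15,0,0,0,37.5,-9.3,-1],[-0.15,0,0,0,37.5,-9.3,-1],[-0.15,0,0,0,37.5,-9.3,-1]]
  ]
}}

```text
t: 18.45
position: [492.0, 124.8, 240.3]
ee_rot: [0.052, 0.7, 0.711, -0.051]
contact_force: [-0.4, 10.3, 4.6]
width: 22.3
grip_force: 99.0
```

```bash
python3 - <<'E'
from snap import *
s=env.read_state();print(s["position"].round(1),s["contact_force"].round(1),s["ft_torque"].round(2))
a=cv2.resize(env.camera("scene")["frame"][:,:,::-1][185:250,205:295],None,fx=4.4,fy=4.4,interpolation=2)
b=cv2.resize(env.camera("side")["frame"][:,:,::-1][165:235,230:320],None,fx=4.4,fy=4.4,interpolation=2)
o=np.zeros((310,800,3),np.uint8);o[:a.shape[0],:a.shape[1]]=a;o[:b.shape[0],400:400+b.shape[1]]=b;cv2.imwrite("pics/z7.png",o)
E
```

```text
[492.  124.8 240.3] [-0.4 10.3  4.6] [2.12 0.12 0.09]
```

View pics/z7.png

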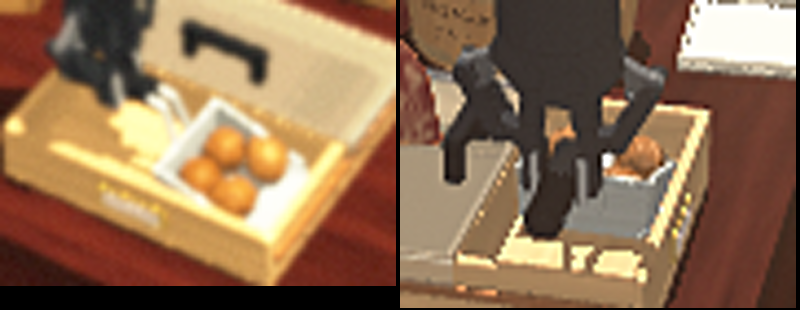

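All four nuts sit in the tilted scoop: scene part (185-285,145-195), with the side view agreeing. Lift with more back-tilt.

{"api": "move_arm", "payload": {
  "steps": [
    [[0,0,0,0,4,3,-1],[0,0,0,0,4,12,-1],[-0.03,0,0,0,12,25,-1],[-0.06,0,0,0,20,40,-1],[-0.09,0,0,0,27,55,-1],[-0.12,0,0,0,34,70,-1],[-0.15,0,0,0,41,85,-1],[-0.15,0,0,0,41,100,-1],[-0.15,0,0,0,41,115,-1],[-0.15,0,0,0,41,122,-1]]
  ]
}}

```text
t: 19.8
position: [491.8, 163.8, 363.1]
ee_rot: [0.105, 0.694, 0.705, -0.106]
contact_force: [-0.2, 0.8, -1.3]
width: 22.2
grip_force: 98.1
```

```bash
cat > cnt.py <<'E'
from snap import *
from scipy import ndimage
s=env.read_state();print(s["t"],s["position"].round(1),s["ee_rot"].round(3),s["contact_force"].round(1),s["ft_torque"].round(2),round(s["width"],1))
for n in ("scene","side"):
    c=env.camera(n);C=cam(c);h=cv2.cvtColor(c["frame"],cv2.COLOR_RGB2HSV).astype(int);r,g,b=[c["frame"][...,i].astype(int) for i in range(3)]
    m=((r>110)&(r-b>75)&(g<.68*r)&(g>.4*r)&(h[...,2]<235)).astype(np.uint8)
    for lab,P in (("well",[[445,-60,10],[540,-58,10],[537,155,10],[441,155,10]]),("bucket",[[618+65*np.cos(a),-287+65*np.sin(a),40] for a in np.linspace(0,6.2,20)])):
        k=np.zeros_like(m);cv2.fillPoly(k,[proj(C,np.array(P)).astype(np.int32)],1)
        nb,l,st,ce=cv2.connectedComponentsWithStats(m*k)
        print(n,lab,k.sum(),[(st[i,4],ce[i].round().astype(int).tolist(),unproj(C,ce[i],28 if lab=="well" else 55).round().tolist()) for i in range(1,nb) if st[i,4]>8])
E
python3 cnt.py
```

```text
19.8 [491.8 163.8 363.1] [ 0.105  0.694  0.705 -0.106] [-0.2  0.8 -1.3] [ 0.43 -0.    0.  ] 22.2
scene well 1244 []
scene bucket 865 [(np.int32(36), [347, 243], [554.0, -311.0, 55.0])]
side well 1243 []
side bucket 444 []
```

{"api": "move_arm", "payload": {
  "steps": [
    [[0,0,0,6,-10,0,-1],[0,0,0,18,-31,0,-1],[0,0,0,34,-58,0,-1],[0,0,0,52,-88,0,-1],[0,0,0,69,-117,-5,-1],[0,0,0,86,-146,-12,-1],[0,0,0,101,-171,-19,-1],[0,0,0,112,-190,-25,-1],[0,0,0,119,-203,-29,-1],[0,0,0,123,-209,-30,-1]]
  ]
}}

```text
t: 21.15
position: [614.7, -45.4, 331.3]
ee_rot: [0.104, 0.693, 0.705, -0.107]
contact_force: [0.3, 0.5, -2.6]
width: 22.6
grip_force: 98.0
```

```bash
python3 cnt.py; python3 - <<'E'
from snap import *
# where is scoop: bright low-sat; project predicted lip corners & check nuts above trough
s=env.read_state();R=Ro.from_quat(np.roll(s["ee_rot"],-1)).as_matrix();z=R[:,2];g=s["position"]+155*z
f=-R[:,0]   # tool x=+y => scoop fwd = -tool x
u=-z;lip=g+153*f-84*u;print("lip",lip.round(),"bowl mid",(g+100*f-60*u).round())
c=env.camera("scene");C=cam(c);w=-R[:,1]
P=np.array([lip+44*w,lip-44*w,g+52*f-84*u-44*w,g+52*f-84*u+44*w])
fr=c["frame"].astype(int);m=((fr[...,0]>100)&(fr[...,0]-fr[...,2]>75)&(fr[...,1]<.75*fr[...,0])).astype(np.uint8)
k=np.zeros_like(m);cv2.fillPoly(k,[proj(C,P).astype(np.int32)],1);print(proj(C,P).round(),k.sum(),(m*k).sum())
x0,y0=proj(C,P).min(0).astype(int)-6;x1,y1=proj(C,P).max(0).astype(int)+6
for r in range(y0,y1,2):print("".join("#" if m[r,q] else ("w" if fr[r,q].min()>150 else ".") for q in range(x0,x1)))
E
```

```text
21.15 [614.7 -45.4 331.3] [ 0.104  0.693  0.705 -0.107] [ 0.3  0.5 -2.6] [ 0.45 -0.02 -0.03] 22.6
scene well 1244 []
scene bucket 865 [(np.int32(39), [331, 225], [599.0, -231.0, 55.0]), (np.int32(29), [347, 243], [554.0, -309.0, 55.0])]
side well 1243 []
side bucket 444 []
lip [ 617. -262.  149.] bowl mid [ 616. -204.  156.]
[[339. 214.]
 [350. 198.]
 [323. 194.]
 [312. 210.]] 506 232
###..www.ww..wwwww...wwwwww......######.wwwwwwwwww
#####.ww..wwwwwwwww.....wwwwww.......#....wwwwwwww
#####..ww.wwwwwww.#####.#..###..............wwwwww
######..wwwwwwww#####..#######.......ww...........
######.wwwwwwww.###############...##.wwww.........
#####.wwwwwww############.##########wwwwww........
####.wwwwww########################.wwwwwwww......
####..wwwww.###################..wwwwwwwwwwww#####
#####.....wwwww.##############.wwwwwwwwwwwww######
#####........wwwww.###########wwwwwwwwwwww.#######
######...........wwwww.######wwwwwwwwwwww.########
#######.............wwwww..wwwwwwwwwwwww##########
##############..........wwwwwwwwwwwwww.###########
###########################..wwwwwwww.........####
..#######################.........................
........##################........................
```

{"api": "move_arm", "payload": {
  "steps": [
    [[0.1,0,0,0,-19.6,11,-1],[0.2,0,0,0,-41,19.5,-1],[0.3,0,0,0,-64,28,-1],[0.38,0,0,0,-84,34,-1],[0.45,0,0,0,-102,39.5,-1],[0.52,0,0,0,-120,45,-1],[0.6,0,0,0,-141.4,50.5,-1],[0.7,0,0,0,-169,54.6,-1],[0.8,0,0,0,-197,56,-1],[0.9,0,0,0,-225.6,54.6,-1]]
  ]
}}

```text
t: 22.55
position: [614.7, -270.1, 387.6]
ee_rot: [-0.208, 0.669, 0.682, 0.211]
contact_force: [0.8, 0.4, -1.8]
width: 22.6
grip_force: 98.1
```

{"api": "move_arm", "payload": {
  "steps": [
    [[0.05,0,0,0,-14,-1,-1],[0.1,0,0,0,-28,-2,-1],[0.1,0,0,0,-28,-2,-1],[0.1,0,0,0,-28,-2,-1],[0.1,0,0,0,-28,-2,-1],[0.1,0,0,0,-28,-2,-1],[0.05,0,0,0,-14,10,-1],[-0.05,0,0,0,14,25,-1],[-0.15,0,0,0,42,40,-1],[-0.25,0,0,0,75,60,-1]]
  ]
}}

```text
t: 23.8
position: [614.2, -193.6, 447.8]
ee_rot: [-0.12, 0.691, 0.703, 0.123]
contact_force: [0.8, -0.2, -1.3]
width: 22.2
grip_force: 98.1
```

```bash
python3 cnt.py; cat > asc.py <<'E'
from snap import *
c=env.camera("scene");C=cam(c);fr=c["frame"].astype(int);h=cv2.cvtColor(c["frame"],cv2.COLOR_RGB2HSV)
a=np.linspace(0,6.28,60);Q=proj(C,np.c_[618+98*np.cos(a),-287+98*np.sin(a),93+0*a]);x0,y0=Q.min(0).astype(int);x1,y1=Q.max(0).astype(int)
for r in range(y0-2,y1+12):print("".join("." if fr[r,q,0]-fr[r,q,2]<40 else str(min(9,max(0,int((fr[r,q,1]/max(1,fr[r,q,0])-.45)*20)))) for q in range(x0-3,x1+4)))
E
python3 asc.py
```

```text
23.8 [ 614.2 -193.6  447.8] [-0.12   0.691  0.703  0.123] [ 0.8 -0.2 -1.3] [-0.13  0.01 -0.02] 22.2
scene well 1244 []
scene bucket 865 [(np.int32(139), [347, 223], [640.0, -276.0, 55.0]), (np.int32(44), [363, 232], [627.0, -339.0, 55.0]), (np.int32(13), [357, 238], [592.0, -330.0, 55.0]), (np.int32(37), [346, 242], [552.0, -307.0, 55.0])]
side well 1243 []
side bucket 444 [(np.int32(14), [250, 157], [650.0, -294.0, 55.0])]
356568........................988877776667899973...133333345555543
0024678......................9877777767777899861.....3343345666554
000013457...................988877776678889998610....2233345666543
0000000015.................97777767788888898874000....233345665433
0000000000368..............75444455677889988751000.0...22334554443
000000000014679...........85444444444456788764200000....1223434333
000000000135667..........9644444444444444555665320000.....33333344
0000000013444557.........75444444444444444444466531000.....2333333
000000013444445579......8544444444444444444444456642100....0233233
0000001344444444458....9644444444444444444443444566532000....23334
00
[... 2446 characters left out ...]
444444444444554444300000000000
....34444444444444444555555544444444444444444555444444200000000000
....03444444444444434444455555555555555545555544444444200000000000
.....2355444444444444444444454555555455455444444444443000000000000
......245444444444444444444444444444444444444444444431000000000000
......024454444444444344444434444343444434444444444420000000000000
..0.....2455444444444344444444434444444444444444445300000000000000
000......244544444444444444444444344444443434444443100000000000000
000.0.....23455444444444443344444344444443444444430000000000000000
0000.......1345554444433433434443444444344444554300000000000000000
00000.......023445554544434444344434444344455553000000000000000000
```

The nuts are in the bucket, the well shows none, and the scoop was tipped well past rolling. Now I'll carry the scoop back to its rest.

{"api": "move_arm", "payload": {
  "steps": [
    [[-0.08,0,0,-15,0,0,-1],[-0.17,0,0,-40,-5,-5,-1],[-0.26,0,0,-70,-10,-15,-1],[-0.35,0,0,-100,-15,-25,-1],[-0.35,0,0,-130,-20,-40,-1],[-0.35,0,0,-155,-25,-60,-1],[-0.35,0,0,-170,-27,-80,-1],[-0.35,0,0,-176,-27,-88,-1],[-0.35,0,0,-176,-27,-88,-1],[-0.35,0,0,-176,-27,-88,-1]]
  ]
}}

```text
t: 25.2
position: [439.4, -222.8, 359.1]
ee_rot: [0.001, 0.701, 0.713, 0.0]
contact_force: [0.2, -0.0, -0.6]
width: 22.3
grip_force: 98.1
```

```bash
python3 cnt.py; python3 - <<'E'
from snap import *
s=env.read_state();R=Ro.from_quat(np.roll(s["ee_rot"],-1)).as_matrix();z=R[:,2];g=s["position"]+155*z
f=-R[:,0];u=-z;w=-R[:,1]
print(Ro.from_matrix(R).as_rotvec().round(3),"f",f.round(3))
for n in("scene","side"):
    c=env.camera(n);C=cam(c);h=cv2.cvtColor(c["frame"],cv2.COLOR_RGB2HSV)
    m=((h[...,1]<70)&(h[...,2]>140)).astype(np.uint8)
    nb,l,st,ce=cv2.connectedComponentsWithStats(m)
    pr=[proj(C,g+a*f+b*u+d*w)[0].round(1).tolist() for a,b,d in((150,-84,46),(150,-84,-46),(49,-38,46),(49,-38,-46))]
    print(n,"pred lipL/R backtopL/R",pr)
    cx=np.mean(pr,0)
    for i in range(1,nb):
        if st[i,4]>80 and np.hypot(*(ce[i]-cx))<80:
            print(st[i].tolist(),ce[i].round()); k,_=cv2.findContours((l==i).astype(np.uint8),0,2);print(cv2.approxPolyDP(k[0],2.5,True)[:,0].tolist())
E
```

```text
25.2 [ 439.4 -222.8  359.1] [0.001 0.701 0.713 0.   ] [ 0.2 -0.  -0.6] [ 0.11  0.05 -0.02] 22.3
scene well 1244 []
scene bucket 865 [(np.int32(137), [347, 223], [640.0, -275.0, 55.0]), (np.int32(44), [363, 232], [627.0, -339.0, 55.0]), (np.int32(13), [357, 238], [592.0, -330.0, 55.0])]
side well 1243 [(np.int32(14), [253, 232], [514.0, 163.0, 28.0])]
side bucket 444 [(np.int32(14), [250, 156], [649.0, -295.0, 55.0])]
[2.2   2.239 0.   ] f [ 0.018 -1.     0.001]
scene pred lipL/R backtopL/R [[348.2, 270.5], [359.6, 250.0], [318.6, 247.4], [331.2, 227.8]]
[345, 180, 20, 14, 225] [355. 187.]
[[345, 184], [351, 193], [364, 190], [363, 184], [356, 180]]
[310, 227, 50, 72, 2230] [336. 265.]
[[323, 227], [320, 230], [323, 234], [321, 260], [310, 283], [349, 298], [359, 273], [352, 270], [359, 254], [337, 232], [332, 231], [328, 236]]
side pred lipL/R backtopL/R [[325.1, 138.2], [299.3, 136.1], [322.4, 135.3], [294.9, 133.0]]
[293, 163, 34, 20, 531] [310. 173.]
[[297, 163], [293, 180], [323, 182], [325, 165]]
```

```bash
python3 - <<'E'
from snap import *
C=cam(dict(env.camera("side")))
p=[unproj(C,q,12)[:2] for q in((296.5,163),(292.5,180.5),(323.5,182.5),(325.5,165))];print(np.round(p),np.mean(p,0).round(1))
S=cam(dict(env.camera("scene")));print([unproj(S,q,12)[:2].round() for q in((309.5,283.5),(349,298.5))])
E
```

```text
[[ 496. -380.]
 [ 481. -225.]
 [ 376. -236.]
 [ 390. -389.]] [ 435.9 -307.5]
[array([ 370., -268.]), array([ 383., -398.])]
```

{"api": "move_arm", "payload": {
  "steps": [
    [[0,0,0.02,-3,1,-10,-1],[0,0,0.04,-3.5,1.5,-28,-1],[0,0,0.04,-3.5,1.5,-46,-1],[0,0,0.04,-3.5,1.5,-62,-1],[0,0,0.04,-3.5,1.5,-76,-1],[0,0,0.04,-3.5,1.5,-86,-1],[0,0,0.04,-3.5,1.5,-93,-1],[0,0,0.04,-3.5,1.5,-99,-1],[0,0,0.04,-3.5,1.5,-103,-1],[0,0,0.04,-3.5,1.5,-105,-1]]
  ]
}}

```text
t: 26.75
position: [435.2, -220.9, 253.4]
ee_rot: [0.0, 0.687, 0.727, 0.0]
contact_force: [-1.7, -0.8, -1.6]
width: 22.2
grip_force: 98.3
```

{"api": "move_arm", "payload": {
  "steps": [
    [[0,0,0,0,0,-1,-1],[0,0,0,0,0,-2,-1],[0,0,0,0,0,-3,-1],[0,0,0,0,0,-4,-1],[0,0,0,0,0,-5,-1],[0,0,0,0,0,-5.5,-1],[0,0,0,0,0,-5.5,-1],[0,0,0,0,0,-5.5,-1],[0,0,0,0,0,-5.5,-1],[0,0,0,0,0,-5.5,-1]]
  ]
}}

```text
t: 28.0
position: [435.1, -220.9, 248.0]
ee_rot: [0.0, 0.687, 0.727, -0.0]
contact_force: [0.3, -0.4, -1.3]
width: 22.7
grip_force: 98.3
```

No contact yet, so I'll lower a little more.

{"api": "move_arm", "payload": {
  "steps": [
    [[0,0,0,0,0,-0.5,-1],[0,0,0,0,0,-1,-1],[0,0,0,0,0,-1.5,-1],[0,0,0,0,0,-2,-1],[0,0,0,0,0,-2.5,-1],[0,0,0,0,0,-2.5,-1],[0,0,0,0,0,-2.5,-1],[0,0,0,0,0,-2.5,-1],[0,0,0,0,0,-2.5,-1],[0,0,0,0,0,-2.5,-1]]
  ]
}}

```text
t: 29.25
position: [435.0, -220.6, 246.1]
ee_rot: [-0.0, 0.687, 0.727, 0.0]
contact_force: [-2.9, 3.1, 6.6]
width: 22.6
grip_force: 99.4
```

The contact height matches the original one, so the scoop is seated. Release and lift.

{"api": "move_arm", "payload": {
  "steps": [
    [[0,0,0,0,0,0.5,1],[0,0,0,0,0,0.5,1],[0,0,0,0,0,0.5,1],[0,0,0,0,0,0.5,1],[0,0,0,0,0,15,1],[0,0,0,0,0,40,1],[0,0,0,0,0,80,1],[0,0,0,0,0,120,1],[0,0,0,0,60,150,1],[0,0,0,0,110,150,1]]
  ]
}}

```text
t: 30.5
position: [435.4, -110.3, 398.6]
ee_rot: [0.003, 0.687, 0.726, 0.001]
contact_force: [0.0, 0.6, -0.6]
width: 85.3
grip_force: 0.0
```

```bash
python3 snap.py w8; python3 - <<'E'
from snap import *
# compare scoop+dish look now with same-type view w3
for n in ("w3","w8"):
    c=dict(np.load(f"pics/{n}.npz"));C=cam(c,c["pos"],c["q"]);h=cv2.cvtColor(c["frame"],cv2.COLOR_RGB2HSV)
    k=np.zeros(h.shape[:2],np.uint8);q=proj(C,np.array([[365,-235,12],[510,-235,12],[510,-400,12],[365,-400,12]],float)).astype(np.int32);cv2.fillPoly(k,[q],1)
    m=((h[...,1]<80)&(h[...,2]>120)).astype(np.uint8)*k
    nb,l,st,ce=cv2.connectedComponentsWithStats(m);i=1+st[1:,4].argmax()
    cn,_=cv2.findContours((l==i).astype(np.uint8),0,2);cc=max(cn,key=len)
    print(n,st[i].tolist(),[unproj(C,p,12)[:2].round().tolist() for p in cv2.approxPolyDP(cc,3,True)[:,0]])
    # dark handle
    k=np.zeros(h.shape[:2],np.uint8);q=proj(C,np.array([[410,-150,99],[470,-150,99],[470,-262,99],[410,-262,99]],float)).astype(np.int32);cv2.fillPoly(k,[q],1)
    d=(c["frame"].max(2)<62).astype(np.uint8)*k;ys,xs=np.nonzero(d);r=cv2.minAreaRect(np.c_[xs,ys].astype(np.float32));b=cv2.boxPoints(r)
    print([unproj(C,p,99)[:2].round(1).tolist() for p in b])
S=cam(dict(env.camera("scene")))
def prof(z0=0): pass
E
python3 asc.py | sed -n 14,50p
```

```text
30.5 [ 435.4 -110.3  398.6] [0.0033 0.6874 0.7262 0.001 ] 85.31281935511133 [ 0.   0.6 -0.6]
w3 [211, 251, 74, 76, 3751] [[487.0, -250.0], [453.0, -253.0], [454.0, -274.0], [480.0, -275.0], [488.0, -303.0], [458.0, -305.0], [447.0, -325.0], [429.0, -325.0], [417.0, -306.0], [391.0, -306.0], [398.0, -280.0], [420.0, -274.0], [418.0, -255.0], [382.0, -257.0], [393.0, -397.0], [499.0, -387.0]]
[[425.9, -149.4], [446.6, -149.1], [448.0, -215.2], [425.9, -215.6]]
w8 [209, 249, 72, 76, 3925] [[485.0, -246.0], [452.0, -250.0], [455.0, -273.0], [476.0, -270.0], [486.0, -297.0], [456.0, -298.0], [445.0, -318.0], [427.0, -317.0], [418.0, -300.0], [390.0, -300.0], [395.0, -277.0], [418.0, -274.0], [417.0, -251.0], [381.0, -257.0], [393.0, -396.0], [497.0, -387.0]]
[[422.5, -150.2], [443.1, -149.1], [447.3, -220.9], [425.0, -222.1]]
001588755555555555544444444444444444444444444444344445775210000001
003787645555555555544444544444445444444444444444444444577520000000
005886555555555555554545545444444444444444444444434444456742000000
026875455555555555555566666665655444444444444443444444444675100000
[... 1511 characters left out ...]
997434555544334579997530000000
002434444455444689999999999999999999984223455555456899875420000000
003444444455554446888999999999999999994323345667888886554200000000
002444444445554444456789999999999999985345567889997654453000000000
001454444444455554444456788999999999876668889888864444541000000000
000344444444445555544444456777788998888888888765544445430000000000
..0144444444444455555444444444556667666655554444445554320000000000
...144444444444445555555444444444444444444444445555444300000000000
....24444444444444444555555544444444444444544555444444300000000000
....13444444444444444444555555555555555555555554444444200000000000
.....1445444444444444444444445555555555554544444444443000000000000
```

The scoop sits as it did at the start, and four highlights show in the bucket. Back to the cover bar.

{"api": "move_arm", "payload": {
  "steps": [
    [[0,0,-0.04,50,50,-10,1],[0,0,-0.04,95,100,-20,1],[0,0,-0.04,136,145,-40,1],[0,0,-0.04,136,159,-80,1],[0,0,-0.04,136,159,-120,1],[0,0,-0.04,136,159,-150,1],[0,0,-0.04,136,159,-150,1],[0,0,-0.04,136,159,-150,-1],[0,0,-0.04,136,159,-150,-1],[0,0,-0.04,136,159,-150,-1]]
  ],
  "force": 25
}}

```text
t: 31.9
position: [571.5, 47.9, 246.9]
ee_rot: [0.001, 0.701, 0.713, 0.001]
contact_force: [0.6, 0.2, 0.4]
width: 32.5
grip_force: 0.0
```

{"api": "move_arm", "payload": {
  "steps": [
    [[0,0,0,0,0,0,-1],[0,0,0,0,0,0,-1],[0,0,0,-8,0,0,-1],[0,0,0,-22,0,0,-1],[0,0,0,-38,-0.5,0,-1],[0,0,0,-54,-1,0,-1],[0,0,0,-70,-1,0,-1],[0,0,0,-86,-1.5,0,-1],[0,0,0,-97,-1.8,0,-1],[0,0,0,-104,-1.8,0,-1]]
  ]
}}

```text
t: 33.15
position: [466.5, 46.3, 246.3]
ee_rot: [0.001, 0.701, 0.713, 0.001]
contact_force: [1.4, -1.3, 5.5]
width: 13.5
grip_force: 25.8
```

{"api": "move_arm", "payload": {
  "steps": [
    [[0,0,0,-4,0,0.5,-1],[0,0,0,-7,0,0.5,-1],[0,0,0,-10,0,0.5,-1],[0,0,0,-12,0,0.5,-1],[0,0,0,-13,0,0.5,-1],[0,0,0,-14,0,0.5,-1],[0,0,0,-15,0,0.5,-1],[0,0,0,-15,0,0.5,-1],[0,0,0,-15,0,0.5,-1],[0,0,0,-15,0,0.5,-1]]
  ]
}}

```text
t: 34.4
position: [452.4, 46.1, 246.3]
ee_rot: [0.001, 0.701, 0.713, 0.0]
contact_force: [1.8, -3.1, 6.3]
width: 13.6
grip_force: 25.9
```

{"api": "move_arm", "payload": {
  "steps": [
    [[0,0,0,-1,0,0,-1],[0,0,0,-2,0,0,-1],[0,0,0,-3,0,0,-1],[0,0,0,-4,0,0,-1],[0,0,0,-4,0,0,-1],[0,0,0,-4,0,0,-1],[0,0,0,-4,0,0,-1],[0,0,0,-4,0,0,-1],[0,0,0,-4,0,0,-1],[0,0,0,-4,0,0,-1]]
  ]
}}

```text
t: 35.65
position: [450.3, 46.0, 246.3]
ee_rot: [0.003, 0.701, 0.713, 0.002]
contact_force: [6.8, -2.2, 2.4]
width: 13.6
grip_force: 25.4
```

Stop felt, so the cover is shut. Release and retreat upward.

{"api": "move_arm", "payload": {
  "steps": [
    [[0,0,0,0,0,0,1],[0,0,0,0,0,0,1],[0,0,0,0,0,0,1],[0,0,0,0,0,0,1],[0,0,0,0,0,40,1],[0,0,0,0,0,90,1],[0,0,0,20,-30,150,1],[0,0,0,30,-70,200,1],[0,0,0,30,-70,200,1],[0,0,0,30,-70,200,1]]
  ]
}}

```text
t: 36.9
position: [477.5, -23.7, 445.7]
ee_rot: [-0.0, 0.701, 0.713, -0.0]
contact_force: [-0.3, 1.2, -0.4]
width: 85.3
grip_force: 0.0
```

```bash
python3 snap.py w9; python3 cnt.py; python3 - <<'E'
from snap import *
# bar position now vs w1 view (near identical pose)
for n in("w1","w9"):
    c=dict(np.load(f"pics/{n}.npz"));C=cam(c,c["pos"],c["q"])
    k=np.zeros(c["frame"].shape[:2],np.uint8);cv2.fillPoly(k,[proj(C,np.array([[425,-5,96],[490,-5,96],[490,105,96],[425,105,96]],float)).astype(np.int32)],1)
    d=(c["frame"].max(2)<70).astype(np.uint8)*k;ys,xs=np.nonzero(d);print(n,len(xs),unproj(C,(np.median(xs),np.median(ys)),96).round(1))
S=dict(env.camera("scene"));C=cam(S);h=cv2.cvtColor(S["frame"],cv2.COLOR_RGB2HSV);D=dict(env.camera("side"))
o=dict(np.load("pics/d3.npz"));f0=o["frame"].astype(int);f1=D["frame"].astype(int)
df=(np.abs(f0-f1).sum(2)>90).astype(np.uint8);nb,l,st,ce=cv2.connectedComponentsWithStats(df)
print([(st[i].tolist()) for i in range(1,nb) if st[i,4]>25])
E
```

```text
36.9 [477.5 -23.7 445.7] [-5.000e-04  7.015e-01  7.127e-01 -1.000e-04] 85.30700560494587 [-0.3  1.2 -0.4]
36.95 [477.1 -23.2 444.7] [-0.002  0.701  0.713 -0.001] [-0.3  0.8  0.3] [0.03 0.03 0.03] 85.6
scene well 1244 []
scene bucket 865 [(np.int32(127), [347, 223], [640.0, -275.0, 55.0]), (np.int32(38), [363, 232], [627.0, -340.0, 55.0]), (np.int32(12), [357, 238], [592.0, -330.0, 55.0]), (np.int32(33), [345, 242], [552.0, -306.0, 55.0])]
side well 1243 []
side bucket 444 [(np.int32(14), [250, 156], [649.0, -295.0, 55.0])]
w1 608 [452.8  64.2  96. ]
w9 627 [450.7  60.5  96. ]
[[257, 0, 96, 132, 4690], [350, 0, 7, 11, 40], [368, 0, 35, 94, 1221], [431, 0, 47, 113, 2544], [468, 64, 7, 13, 65], [297, 92, 9, 13, 60], [382, 93, 29, 69, 470], [455, 113, 30, 44, 598], [491, 118, 13, 36, 154], [247, 156, 14, 3, 26], [441, 161, 7, 14, 39], [392, 163, 36, 38, 447], [458, 177, 21, 5, 89], [225, 180, 76, 50, 2607], [482, 236, 12, 21, 75], [415, 252, 17, 15, 112]]
```

```bash
python3 -c "
from station import env
print(env.sign_off())"
```

```text
the job is handed in; nothing more can be done
None
```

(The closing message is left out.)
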